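# Seat a lens barrel in the welding nest

## Task

Take the lens barrel with the blue band out of the rack, lay it gently in the V-block with its glass end towards the brass stop pin, and slide it along the groove until it rests on both flanks and against the pin; press it home there for about half a second with a light, steady push of roughly 10 N, never more than 20 N, keeping it bedded on both flanks meanwhile. Let go of it so that it stays seated, then press the green button right down and release it. Leave the other barrels and everything else on the bench where they are.

Things in the scene. Friction and masses are not known exactly. Their poses are not given: they have to be found in the camera images.
- barrel_center (a point): Centre, on the axis, of the loose barrel to seat: white cylinder, 32 mm diameter, 120 mm long, about 250 g, blue band round its middle, clear glass nose. x runs along it to the nose; it may have rolled, so y and z mean nothing. Centre of mass about 17 mm nose-wards. Its tail is free all round in rack and nest: grip across it 35 to 40 mm tail-wards of this point.
- barrel: The same barrel; origin on its lower side, 16 mm off the axis, x axis as above. Use the centre point for position.
- barrel_nose (a point): Middle of the barrel's flat glass end face (27 mm in diameter), on the axis 60 mm from the centre. This face meets the stop pin.
- nest: Fixed rigid aluminium V-block, 90 mm wide (y -45 to 45). Origin on the bench under the middle of the groove, which is level, 80 mm long (x -40 to 40), open above and at its -x end, where the barrel's tail overhangs freely. A seated barrel's axis is 60 mm above the bench, over the nest's x axis. Side walls 56 mm high; 84 mm high bracket with the stop pin at the +x end.
- flank_left: Left (+y of the nest) 45 degree steel flank of the groove, 80 mm long, top edge 57 mm above the bench; the frame is that of the nest.
- flank_right: Right (-y of the nest) 45 degree steel flank, likewise; the frame is that of the nest.
- stop: End bracket of the nest with its stop: a brass pin, 16 mm in diameter, on the groove's axis, reaching in from its +x end. The frame is the nest's, raised to the groove's axis: 60 mm above the bench. The pin's flat face, looking to -x, stands at x = 16 to 36 mm: it is set anew each time and is NOT reported; find it by feel. It gives by a well-damped spring, 4 N per mm, for 4 mm, then is rigid.
- rack: Fixed black tray, 150 x 250 x 8 mm, origin under its centre. Three barrels lie along its x (nose to +x), 80 mm apart in y, axes 52 mm above the bench, each on two grey saddles 8 mm thick at x = 36 and -10 mm (barrel centre at x = 0, give or take 4 mm).
- spare_red_center (a point): Centre of the loose barrel with a red band, same shape, in the rack: leave it.
- spare_yellow_center (a point): Centre of the loose barrel with a yellow band, same shape, in the rack: leave it.
- start (a joint): Travel of the green button in m: 0 released, 0.006 fully down (a spring, about 5 N when fully down).
- start_top (a point): Middle of the green button's top face (36 mm in diameter), about 58 mm above the bench on a grey control box of 85 mm x 70 mm; it is pressed straight down.
- jar: Clear jar with a blue cap, 56 mm across and 75 mm high, loose: leave it. Origin under its centre.
- horn: Spare aluminium welding horn, 60 mm across and 100 mm high, loose: leave it. Origin under its centre.
- driver: Screwdriver lying loose: leave it. Origin under its middle.
- spanner: Spanner lying loose: leave it. Origin under its middle.
- collar: Orange plastic collar ring, 44 mm across and 12 mm high, loose: leave it. Origin under its centre.
There are look-alikes about, which are no part of the job. What is shaped like the part that bears start but pink is not meant.

How it is judged:
By the outcome, as a careful person would: the job done as asked, in the order asked, and still so for the second after the job is handed in, with the robot touching nothing.
It also fails if it takes over 67 s, if anything falls off the work surface, if the arm or the gripper's body presses on something with over 40 N, if the wrist force passes 120 N, or if a joint passes its speed limit or range.

## Robot

A 6-joint arm with a two-finger parallel gripper is mounted at the origin on the work surface. World frame = base frame: x ahead of the robot, y to its left, z up, the work surface at z = 0. Lengths are in mm, angles in degrees, forces in N, time in s.
With the tool pointing down it reaches from about 350 to 850 mm from the base axis. Payload 8.1 kg.
Tool frame: the origin (TCP) lies at the very end of the fingers, on their centre line; the grasp point (between the pads) lies r.tcp_to_grasp behind it (r.tcp_to_grasp is the distance from the TCP to the grasp point, in mm); z points along the fingers, y is the line along which they close (so a half turn about z gives the same grasp; the last joint's range is limited). The gripper opens to 85 mm and grips with 20 to 120 N. Pads are 22 mm wide; open, the fingers measure 114 mm over their backs; the gripper's body (76 mm by 85 mm) begins 54 mm behind the grasp point. The pads swing forward as they close: fully open they stand 13 mm farther back than shut.
Start: joints at [70.107, 7.471, 85.268, -0, 87.261, -4.893], TCP at [155.27, 579.566, 231.292] pointing down, gripper open.
Joint ranges: [-169.43, 169.43], [-51.17, 129.36], [1.28, 143.12], [-76.62, 256.62], [0, 156.53], [-152.29, 152.29]. Speed limits (degrees/s): [136.94, 136.94, 159.86, 180, 180, 180].

## Interface

Orientations are given as [roll, pitch, yaw] about the fixed x, y, z axes, in that order (R = Rz(yaw) Ry(pitch) Rx(roll)).
In Python, from bench import r gives the robot as it stands.
- The arm moves only by the shell command python3 -m handwheel 'ROWS' [OPENING] [FORCE]. ROWS is JSON, a list of rows, each a list of 4 numbers: the shift along the tool's x, y, z in m, then the turn about the tool's z in degrees. A call has 1 to 10 rows; each row shifts and turns the commanded pose from where the row before left it, along the tool's axes as they then stand; what a row does not reach is not made up. A row lasts 1/10 s, in which the tool goes at most 50 mm and 8.59 degrees, less where a joint would pass 70% of its speed; a pose out of reach is approached as far as the arm can. A call is refused whole if a number of a shift passes 0.05 or a number of a turn 8.59, either way. A call with a gripper value outside its range is refused whole. OPENING is the finger opening in m, from 0 to 0.0854, set as the call begins (- or left out, the last holds). The fingers move at their own pace and stop on an object; FORCE is the grip in N (left out, the last holds). Time passes only in rows, so rows that do not move let the fingers close. It gives the time, the measured TCP pose, the force, the opening and the grip force at its end, in the units of the state.
- r.sense(): the state, without advancing time (a new reading comes with each control period).
- r.snapshot(name): name is "side" or "top" or "wrist"; returns the picture (400x640x3 uint8, red, green, blue); there is no depth.
- r.camera_params(name): a dict with "fx", "fy", "cx", "cy" (pixels), "D" ([k1, k2, p1, p2, k3] as OpenCV has them; the pictures are not rectified), "R" (3x3) and "t" (3): a world point X has camera coordinates R X + t; the wrist camera has in their place "mount" (4x4, takes a point from camera to tool coordinates, whose origin is the TCP and whose axes are the flange's). Camera axes: x right, y down, z forward; pixel columns grow to the right and rows downward; lengths in mm; the calibration is good to about 2 mm. A picture is of the moment at which its call begins: read the wrist's pose just before it. camera_params takes no time and is no camera call.
- r.hand_in(): hands the job in; it is judged then, once.
The state is a dict: "time": time; "joint_pos": joint angles; "qd": joint speeds; "joint_efforts": joint torques, N m; "tool_pos": TCP position; "tcp_rot": TCP orientation; "ft_force": force on the tool from outside, world axes, zero at the start; "wrist_torque": the same for the moment, N m; "finger_gap": finger opening in mm; "grip_force": force on a finger pad.
Only numpy, scipy, OpenCV 4.12 (cv2) and the standard library are available. Lean on these libraries where they do the work, as an engineer would, in place of code of your own. Each camera call takes 0.05 s, during which the arm holds its last target. There are 200 camera calls.

## Working session

There is one attempt and no reset: what is moved stays moved. The work goes in short steps, Python scripts to look and compute and a shell command to move; the robot and the scene stay as the last step left them, time stands still between calls to the robot, and variables do not carry over. Pictures are saved under pics/ and viewed, at most 10 in all, crops included, and the job is handed in when it is done.

```bash
mkdir -p pics; ls; python3 - <<'E'
from bench import r
import cv2
s=r.sense();print(s, r.tcp_to_grasp)
for n in("top","side"):
    cv2.imwrite(f"pics/{n}0.png",r.snapshot(n)[:,:,::-1]);print(n,r.camera_params(n))
print(r.camera_params("wrist"))
E
```

```text
pics
{'time': 0.0, 'joint_pos': array([ 7.01060764e+01,  7.51323923e+00,  8.53284821e+01,  6.11247745e-04,
        8.72598856e+01, -4.89126715e+00]), 'qd': array([-0.00128039, -0.01269065, -0.09586126, -0.02789711, -0.07495515,
       -0.05305534]), 'joint_efforts': array([ 3.00566289e-04, -5.69411659e+01, -5.00550449e+01, -1.42643812e-04,
        1.46374493e-02, -1.74936469e-05]), 'tool_pos': array([155.09421071, 579.06086155, 230.27153299]), 'tcp_rot': array([-1.79898815e+02, -9.27179311e-03,  1.64997306e+02]), 'ft_force': array([ 0.09793733,  0.46705636, -0.47355704]), 'wrist_torque': array([ 0.01815864,  0.03688809, -0.05051046]), 'grip_force': 0.0, 'finger_gap': 85.40503134464637} 18.700000000000003
top {'fx': 455.88487175991554, 'fy': 455.88487175991554, 'cx': 316.2579253475759, 'cy': 203.20642089920986, 'D': array([-0.05137745,  0.        ,  0.        ,  0.        ,  0.        ]), 'R': array([[ 0.01868724, -0.99982179, -0.00267775],
       [-0.98163228, -0.01783855, -0.18994696],
       [ 0.18986534,  0.00617815, -0.9817907 ]]), 't': array([ -42.14466961,  613.30344595, 1077.7
[... 233 characters left out ...]
00858581],
       [-0.08339368, -0.72501879, -0.68366164],
       [ 0.08980373,  0.67779219, -0.72974861]]), 't': array([-601.45703867,   64.86094187, 1054.55544934])}
{'fx': 292.2139587876598, 'fy': 292.2139587876598, 'cx': 326.07585634392314, 'cy': 199.93541940438342, 'D': array([-0.04758981,  0.        ,  0.        ,  0.        ,  0.        ]), 'mount': array([[-1.04713619e-03, -9.56536774e-01, -2.91609848e-01,
         7.37416513e+01],
       [ 9.99999359e-01, -1.12701960e-03,  1.05964078e-04,
        -7.45056899e-01],
       [-4.30008551e-04, -2.91609550e-01,  9.56537341e-01,
        -1.42632133e+02],
       [ 0.00000000e+00,  0.00000000e+00,  0.00000000e+00,
         1.00000000e+00]])}
```

View pics/top0.png

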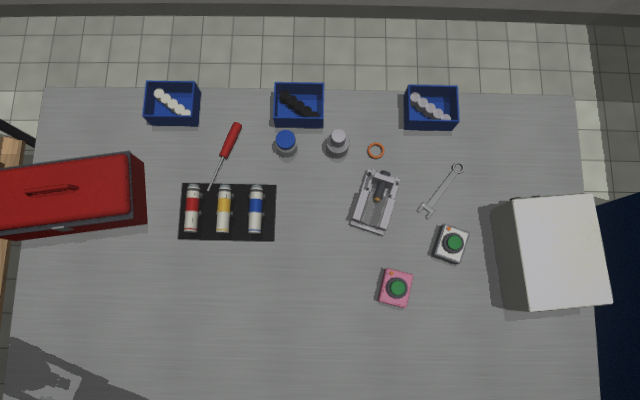

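View pics/side0.png

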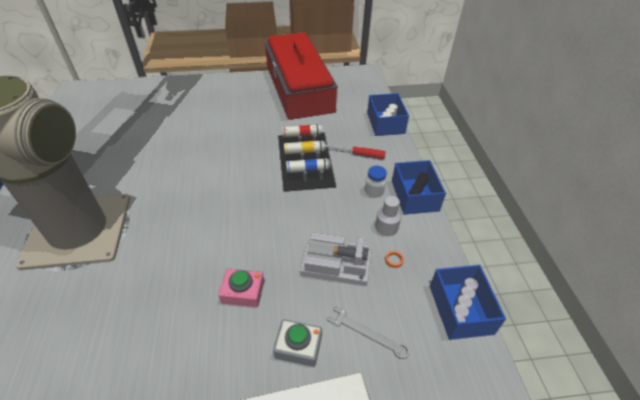

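Both views show the same scene.

- **Barrels (top view):** blue band at about (256,208). Look-alikes are the red-band barrel (192,208), the yellow-band barrel (223,208) and the blue jar cap (286,140).
- **Nest:** at about (376,203), with the brass pin near (377,198).
- **Buttons:** the grey box is at (453,243). The pink one at (397,288) is the decoy.

I choose the barrel at (256,208) and the button at (453,243), and will check them in a close crop.

```bash
cat > h.py <<'E'
import numpy as np, cv2
from bench import r
from scipy.spatial.transform import Rotation as Ro
def cam(n,s=None):
    c=r.camera_params(n);K=np.array([[c['fx'],0,c['cx']],[0,c['fy'],c['cy']],[0,0,1]])
    if n=='wrist':
        T=np.eye(4);T[:3,:3]=Ro.from_euler('xyz',s['tcp_rot'],degrees=True).as_matrix();T[:3,3]=s['tool_pos']
        M=np.linalg.inv(T@c['mount']);return K,c['D'],M[:3,:3],M[:3,3]
    return K,c['D'],np.array(c['R']),np.array(c['t'])
def back(C,px,z):
    K,D,R,t=C
    u=cv2.undistortPoints(np.array(px,float).reshape(-1,1,2),K,D).reshape(-1,2)
    d=np.c_[u,np.ones(len(u))]@R; o=-R.T@t
    return o+d*((z-o[2])/d[:,2])[:,None]
def proj(C,P):
    K,D,R,t=C
    return cv2.projectPoints(np.array(P,float).reshape(-1,3),cv2.Rodrigues(R)[0],t,K,D)[0].reshape(-1,2)
E
python3 - <<'E'
import cv2
im=cv2.imread('pics/top0.png')
a=cv2.resize(im[175:250,175:280],None,fx=5,fy=5,interpolation=cv2.INTER_CUBIC)
b=cv2.resize(im[160:270,345:475],None,fx=5,fy=5,interpolation=cv2.INTER_CUBIC)
b=b[:,:]
import numpy as np
# stack: a right-cropped next to b
a=cv2.resize(im[175:250,230:280],None,fx=5,fy=5,interpolation=cv2.INTER_CUBIC)[:, :]
c=np.zeros((550,800,3),np.uint8);c[:375,:150]=cv2.resize(im[175:250,240:270],None,fx=5,fy=5,interpolation=cv2.INTER_CUBIC);c[:550,150:800]=b
cv2.imwrite('pics/crop1.png',c)
from h import *
C=cam('top')
print(back(C,[[256,208]],68),back(C,[[192,208]],68),back(C,[[397,288],[453,243]],58),back(C,[[376,203]],57))
E
```

```text
[[597.41858072 117.71626624  68.        ]] [[594.48707563 276.81684577  68.        ]] [[ 409.14183056 -229.66838403   58.        ]
 [ 520.40710962 -369.49782917   58.        ]] [[ 617.54687038 -180.0461207    57.        ]]
```

View pics/crop1.png

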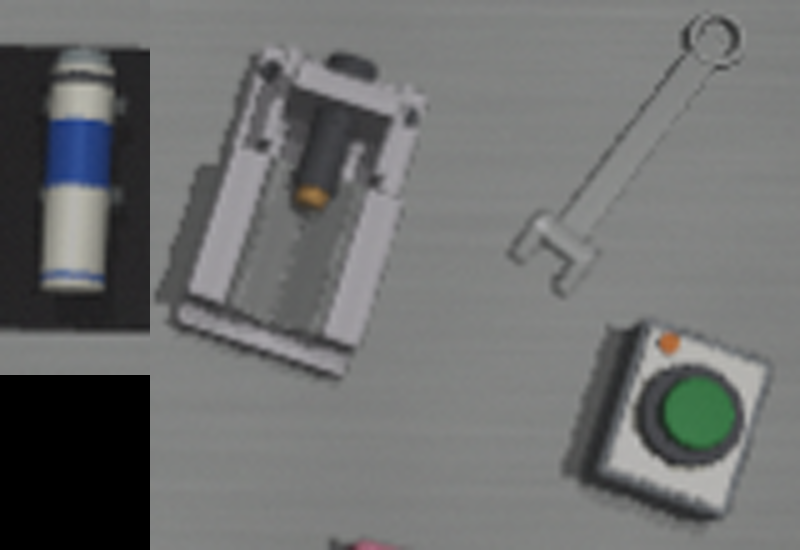

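Close crop: the blue-banded barrel has its nose up (+x), centre at about (256,205). The nest is turned roughly -17°, with the brass pin at the far end. The grey box carries the wanted green button at (454.8,242.2). Next I move above the barrel.

```bash
python3 -m handwheel '[[0,0,0,-7.5],[0,0,0,-7.5],[-0.025,-0.029,0,0],[-0.025,-0.029,0,0],[-0.025,-0.029,0,0],[-0.025,-0.029,0,0],[-0.025,-0.029,0,0],[-0.025,-0.029,0,0],[-0.025,-0.029,0,0],[-0.025,-0.029,0,0]]' 0.06 60; python3 -m handwheel '[[-0.025,-0.029,0,0],[-0.025,-0.029,0,0],[-0.025,-0.029,0,0],[-0.025,-0.029,0,0],[-0.025,-0.029,0,0],[-0.025,-0.029,0.02,0],[-0.025,-0.029,0.03,0],[-0.025,-0.029,0.03,0],[0,0,0,0],[0,0,0,0]]'
cat >> h.py <<'E'
def snap(n,name):
    s=r.sense();im=r.snapshot(n)[:,:,::-1];cv2.imwrite(f'pics/{name}.png',im);np.save(f'pics/{name}.npy',np.r_[s['tool_pos'],s['tcp_rot']]);return cam(n,s)
def load(name):
    p=np.load(f'pics/{name}.npy');return cam('wrist',dict(tool_pos=p[:3],tcp_rot=p[3:]))
def to(x,y,z,yaw):
    s=r.sense();R=Ro.from_euler('xyz',s['tcp_rot'],degrees=True).as_matrix()
    d=R.T@(np.array([x,y,z])-s['tool_pos']);print('shift mm',d.round(1),'turn',round(-((yaw-s['tcp_rot'][2]+180)%360-180),2))
E
python3 -c "
from h import *
snap('wrist','w1')"
```

```text
time: 1.1
tool_pos: [355.8, 346.1, 230.9]
tcp_rot: [-180.0, -0.0, -180.0]
ft_force: [1.5, 0.3, 0.8]
finger_gap: 60.2
grip_force: 0.0
time: 2.1
tool_pos: [554.4, 114.7, 149.5]
tcp_rot: [-180.0, -0.2, 179.9]
ft_force: [-0.4, -0.0, 0.5]
finger_gap: 59.8
grip_force: 0.0
```

View pics/w1.png

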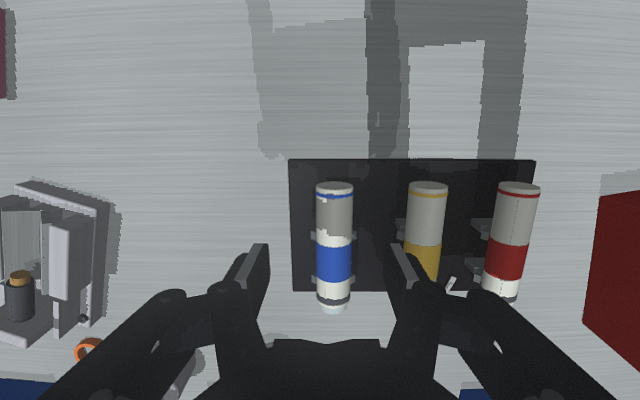

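The wrist view shows the blue barrel between the fingers: tail end at about (334,186), band centre (334,263). The nest is at left, with its pin at (20,280).

```bash
python3 - <<'E'
from h import *
for n,C,roi in(('w1',load('w1'),(180,310,300,370)),('top0',cam('top'),(180,240,240,272))):
    im=cv2.imread(f'pics/{n}.png');h=cv2.cvtColor(im,cv2.COLOR_BGR2HSV)
    m=((h[...,0]>100)&(h[...,0]<130)&(h[...,1]>130)).astype(np.uint8)
    k=np.zeros_like(m);k[roi[0]:roi[1],roi[2]:roi[3]]=1;m*=k
    nn,l,st,ce=cv2.connectedComponentsWithStats(m)
    for i in range(1,nn):
        if st[i,4]<8: continue
        print(n,st[i],ce[i].round(1),back(C,[ce[i]],66).round(1))
    # silhouette of everything bright: rows of left/right
C=load('w1');im=cv2.imread('pics/w1.png').max(2).astype(float)
for v in (190,205,215,250,265,275,293):
    row=im[v,300:370];b=np.where(row>75)[0];print(v,b.min()+300,b.max()+300,back(C,[[ (b.min()+b.max())/2+300,v]],60).round(1))
E
```

```text
w1 [316 192  38   6  93] [333.8 195.4] [[545.2 120.1  66. ]]
w1 [ 316  243   36   40 1176] [333.2 262.9] [[606.1 119.8  66. ]]
top0 [249 199  13  13 153] [255.3 204.9] [[605.4 120.1  66. ]]
190 315 352 [[542.3 120.   60. ]]
205 316 352 [[555.3 120.5  60. ]]
215 316 351 [[564.2 120.1  60. ]]
250 316 351 [[596.7 120.2  60. ]]
265 316 350 [[611.5 119.8  60. ]]
275 311 354 [[621.7 119.4  60. ]]
293 300 369 [[640.6 121.4  60. ]]
```

```bash
python3 -m handwheel '[[-0.0116,0.0053,0,0],[0,0,0.03,0],[0,0,0.03,0],[0,0,0.025,0],[0,0,0.02,0],[0,0,0.012,0],[0,0,0,0],[0,0,0,0]]' 0.06 60; python3 -m handwheel '[[0,0,0,0],[0,0,0,0],[0,0,0,0],[0,0,0,0],[0,0,0,0],[0,0,0,0]]' 0.02 60
```

```text
time: 2.95
tool_pos: [567.6, 121.5, 35.7]
tcp_rot: [180.0, 0.1, -180.0]
ft_force: [0.6, -0.0, 0.3]
finger_gap: 60.0
grip_force: 0.0
time: 3.55
tool_pos: [568.0, 121.2, 36.0]
tcp_rot: [180.0, 0.1, 180.0]
ft_force: [-1.7, 1.2, 6.5]
finger_gap: 30.4
grip_force: 58.7
```

```bash
python3 -m handwheel '[[0,0,-0.005,0],[0,0,-0.01,0],[0,0,-0.02,0],[0,0,-0.03,0],[0,0,-0.03,0],[0,0,-0.02,0],[0,0,0,0],[0,0,0,0]]'; python3 -c "
from h import *
snap('wrist','w2');s=r.sense();print(s['wrist_torque'],s['ft_force'])
snap('side','s2')
a=cv2.imread('pics/w2.png');b=cv2.imread('pics/s2.png')[60:320,180:420]
c=np.zeros((400,800,3),np.uint8);c[:,:430]=a[:,130:560];c[:400,430:]=cv2.resize(b,(370,400));cv2.imwrite('pics/c2.png',c)"
```

```text
time: 4.35
tool_pos: [566.8, 120.8, 149.2]
tcp_rot: [180.0, 0.0, 180.0]
ft_force: [0.2, -0.5, -3.0]
finger_gap: 30.3
grip_force: 59.6
[ 0.00918088  0.16847617 -0.00528861] [-0.17170089  0.62050156 -2.96046434]
```

View pics/c2.png

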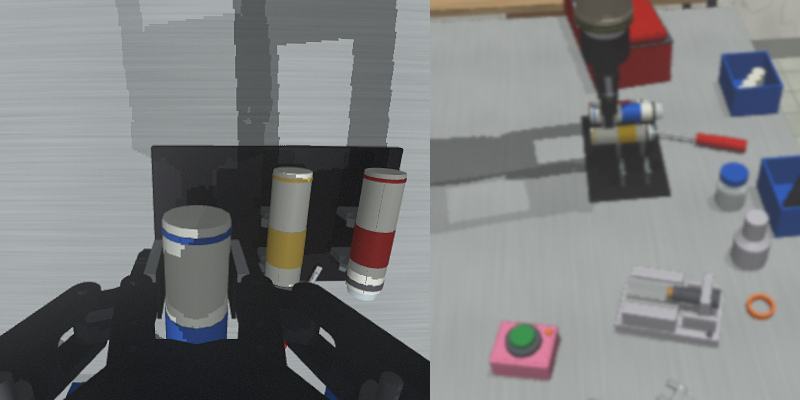

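Only the blue barrel has left the rack; its tail is at crop (197,215), it hangs level, and the neighbours are undisturbed. Now I carry it over past the nest and look at the nest from above.

```bash
python3 -m handwheel '[[-0.01,-0.012,0,8.5],[-0.01,-0.012,0,8.5],[-0.022,-0.025,0,0],[-0.027,-0.031,0,0],[-0.027,-0.031,0,0],[-0.027,-0.031,0,0],[-0.027,-0.031,0,0],[-0.027,-0.031,0,0],[-0.022,-0.026,0,0],[-0.013,-0.015,0,0]]'; python3 -m handwheel '[[0,0,0,0],[0,0,0,0],[0,0,0,0]]'; python3 -c "
from h import *
snap('wrist','w3')"
```

```text
time: 5.45
tool_pos: [703.2, -174.8, 146.2]
tcp_rot: [-180.0, -0.2, 162.9]
ft_force: [-0.3, 1.6, -3.1]
finger_gap: 30.3
grip_force: 59.7
time: 5.75
tool_pos: [703.2, -170.7, 147.8]
tcp_rot: [180.0, -0.1, 163.0]
ft_force: [0.0, 1.1, -3.4]
finger_gap: 30.2
grip_force: 59.7
```

View pics/w3.png

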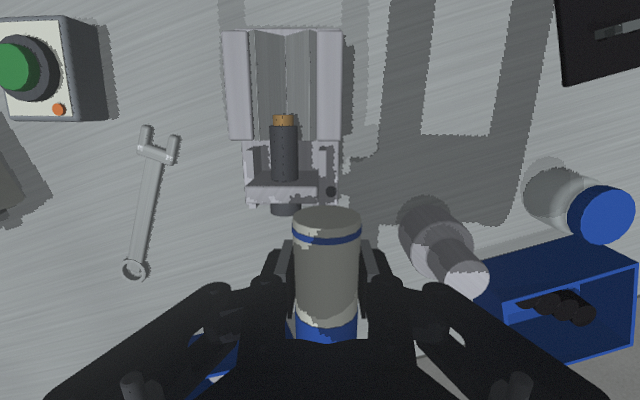

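The nest is nearly square to the tool: walls at u 222–343, v 30–140, and the brass pin tip at (284,118). The button box is at upper left, with the green cap at (15,67). I'll enlarge the nest to pick edges.

```bash
python3 -c "
import cv2
a=cv2.imread('pics/w3.png')[22:142,215:355];cv2.imwrite('pics/c3.png',cv2.resize(a,None,fx=5,fy=5,interpolation=cv2.INTER_CUBIC))"
```

```text
(no output)
```

View pics/c3.png

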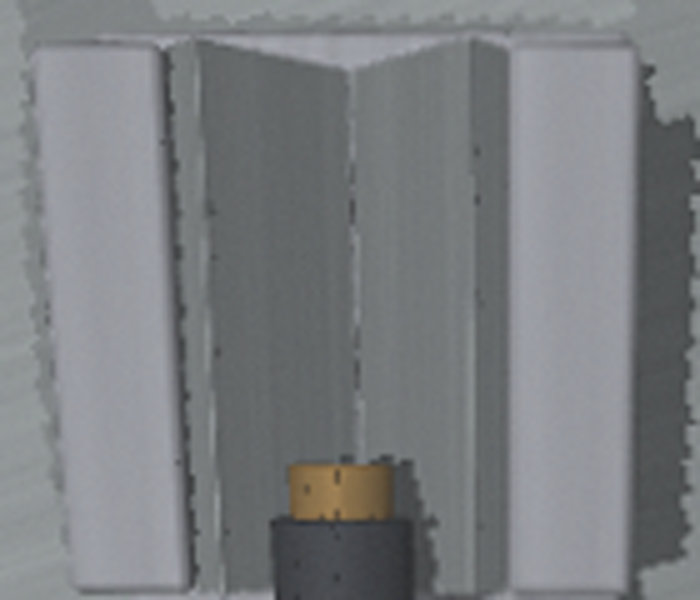

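```bash
python3 - <<'E'
from h import *
C=load('w3');print(np.load('pics/w3.npy').round(1), r.sense()['tool_pos'].round(1), r.sense()['time'])
c=lambda l:[[215+a/5,22+b/5] for a,b in l]
fl=back(C,c([(197,40),(222,590),(472,38),(475,590)]),57);wa=back(C,c([(38,45),(75,588),(635,45),(632,590)]),56);va=back(C,c([(349,70),(360,460)]),37.4)
pin=back(C,c([(340,465)]),68);pin2=back(C,c([(288,500),(393,500)]),60).mean(0)
print('flank',fl.round(1),'walls',wa.round(1),'valley',va.round(1),'pin',pin.round(1),pin2.round(1))
for q in(fl,wa):
    a=(q[0]+q[2])/2;b=(q[1]+q[3])/2;print(a.round(1),b.round(1),np.degrees(np.arctan2(*(b-a)[1::-1])),np.linalg.norm(q[0]-q[2]),np.linalg.norm(q[1]-q[3]),np.linalg.norm(b-a), [np.degrees(np.arctan2(*(q[i+1]-q[i])[1::-1])) for i in(0,2)])
print(np.degrees(np.arctan2(*(va[1]-va[0])[1::-1])))
# top view same
T=cam('top');t=lambda l:[[345+(a-150)/5,160+b/5] for a,b in l]
print('top walls',back(T,t([(190,292),(357,345)]),56).round(1),'flank',back(T,t([(228,303),(325,333)]),57).round(1),'pin',back(T,t([(313,195)]),60).round(1))
print('button top',back(T,[[454.8,242.2]],58))
# barrel ends from w1 / held tail in w3
m=cv2.cvtColor(cv2.imread('pics/w1.png'),cv2.COLOR_BGR2HSV)
E
```

```text
[ 7.032e+02 -1.707e+02  1.478e+02  1.800e+02 -1.000e-01  1.630e+02] [ 703.4 -170.5  148.4] 5.8
flank [[ 562.5 -182.5   57. ]
 [ 637.6 -206.4   57. ]
 [ 574.2 -144.5   57. ]
 [ 649.4 -168.2   57. ]] walls [[ 555.7 -205.    56. ]
 [ 630.4 -228.9   56. ]
 [ 581.8 -122.1   56. ]
 [ 656.8 -144.5   56. ]] valley [[ 568.  -163.8   37.4]
 [ 624.8 -181.5   37.4]] pin [[ 625.5 -180.7   68. ]] [ 630.2 -183.5   60. ]
[ 568.4 -163.5   57. ] [ 643.5 -187.3   57. ] -17.567916607384795 39.76746203089446 39.98954555222332 78.83967677314206 [np.float64(-17.648818614980257), np.float64(-17.487077310904656)]
[ 568.7 -163.6   56. ] [ 643.6 -186.7   56. ] -17.167575855231053 86.88393082794794 88.49829941016709 78.34239677596635 [np.float64(-17.75762175514792), np.float64(-16.57657706686316)]
-17.234968618694573
top walls [[ 577.7 -122.8   56. ]
 [ 552.7 -205.6   56. ]] flank [[ 572.4 -141.6   57. ]
 [ 558.2 -189.6   57. ]] pin [[ 627.2 -183.7   60. ]]
button top [[ 522.45499341 -374.04221787   58.        ]]
```

```bash
python3 -c "
from h import *
to(523.6,-149.5,70,162.6)"
```

```text
shift mm [178.  -32.3  78.7] turn 0.47
```

```bash
python3 -m handwheel '[[0.015,-0.003,0,0.47],[0.03,-0.006,0,0],[0.035,-0.006,0,0],[0.035,-0.006,0,0],[0.033,-0.006,0,0],[0.02,-0.003,0,0],[0.01,-0.0023,0,0],[0,0,0,0],[0,0,0,0]]'; python3 -m handwheel '[[0,0,0.015,0],[0,0,0.025,0],[0,0,0.02,0],[0,0,0.01,0],[0,0,0,0],[0,0,0,0],[0,0,0,0]]';python3 -c "
from h import *
to(523.6,-149.5,60,162.6);snap('wrist','w4');snap('side','s4');snap('top','t4')
a=cv2.imread('pics/s4.png')[215:295,250:400];b=cv2.imread('pics/t4.png')[160:270,340:440]
c=np.zeros((600,760,3),np.uint8);c[:400,:750]=cv2.resize(a,None,fx=5,fy=5,interpolation=cv2.INTER_CUBIC)
cv2.imwrite('pics/c4.png',c[:400])"
```

```text
time: 6.7
tool_pos: [525.3, -149.3, 149.9]
tcp_rot: [180.0, 0.1, 162.6]
ft_force: [0.1, -0.8, -2.6]
finger_gap: 30.2
grip_force: 59.8
time: 7.4
tool_pos: [525.6, -149.8, 80.5]
tcp_rot: [-180.0, 0.1, 162.5]
ft_force: [-0.1, 0.2, -3.3]
finger_gap: 30.4
grip_force: 59.8
shift mm [ 2.  -0.3 20.5] turn -0.07
```

View pics/c4.png

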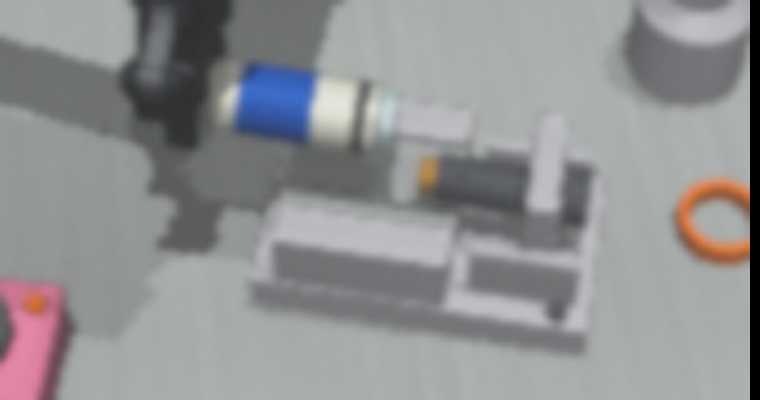

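The barrel hangs above the groove with its nose short of the pin: nose at side crop (393,117), band (275,102), pin tip (427,172).

```bash
python3 - <<'E'
from h import *
S=cam('side');c=lambda l:[[250+a/5,215+b/5] for a,b in l]
o=np.array([606.6,-175.5]);d=np.array([.954,-.2995]);n=np.array([.2995,.954])
for nm,p,z in(('nose',(393,117),96.5),('band',(275,102),96.5),('pin',(425,172),60)):
    q=back(S,c([p]),z)[0];print(nm,q.round(1),(q[:2]-o)@d,(q[:2]-o)@n)
# predicted pixels for level barrel: axis centre & nose
s=r.sense();t=s['tool_pos'];g=t[:2]
for k in(37,97):
    print(k,((proj(S,[*(g+k*d),t[2]+16])-[250,215])*5).round(0),(g+k*d-o)@d)
E
```

```text
nose [ 613.8 -178.3   96.5] 7.662398681577151 -0.5251418628138449
band [ 562.6 -163.8   96.5] -45.440802589364445 -1.994849572515726
pin [ 629.  -183.1   60. ] 23.631505331594056 -0.5019508874139895
37 [[270.  97.]] -48.256946864134015
97 [[402. 117.]] 11.732028135865992
```

```bash
python3 -m handwheel '[[0,0,0.012,0],[0,0,0.012,0],[0,0,0.004,0],[0,0,0,0],[0,0,0,0]]'; for i in 1; do python3 -m handwheel '[[0,0,0.002,0],[0,0,0.001,0],[0,0,0,0],[0,0,0,0]]';done; python3 -m handwheel '[[0,0,0.001,0],[0,0,0.001,0],[0,0,0,0],[0,0,0,0]]';  python3 -c "
from h import *
s=r.sense();print(s['wrist_torque'])"
```

```text
time: 8.05
tool_pos: [524.3, -149.4, 51.0]
tcp_rot: [180.0, -0.0, 162.5]
ft_force: [0.8, 0.7, -3.7]
finger_gap: 30.3
grip_force: 59.8
time: 8.45
tool_pos: [524.6, -149.5, 48.4]
tcp_rot: [-180.0, 0.0, 162.5]
ft_force: [0.6, 0.3, -2.8]
finger_gap: 30.3
grip_force: 59.8
time: 8.85
tool_pos: [524.4, -149.4, 46.2]
tcp_rot: [-180.0, -0.0, 162.5]
ft_force: [-0.6, -0.0, -3.4]
finger_gap: 30.0
grip_force: 59.8
[0.0074431  0.14258788 0.01984364]
```

```bash
python3 -m handwheel '[[0,0,0.001,0],[0,0,0,0],[0,0,0,0]]'|egrep 'pos|ft';python3 -c "
from h import *
print(r.sense()['wrist_torque'].round(3))"; python3 -m handwheel '[[0,0,0.001,0],[0,0,0,0],[0,0,0,0]]'|egrep 'pos|ft'; python3 -c "
from h import *
print(r.sense()['wrist_torque'].round(3))"
```

```text
tool_pos: [524.5, -149.5, 45.3]
ft_force: [-0.6, 0.0, -2.7]
[-0.015  0.154 -0.049]
tool_pos: [524.6, -149.6, 44.5]
ft_force: [-0.2, -1.4, -0.5]
[-0.058  0.138 -0.08 ]
```

```bash
cat > st.py <<'E'
from h import *
# average over the last reading, forces in nest frame (along, left, up)
s=r.sense();d=np.array([.954,-.2995,0]);n=np.array([.2995,.954,0]);f=s['ft_force'];m=s['wrist_torque'];o=np.array([606.6,-175.5,0])
p=s['tool_pos']-o
print('t',round(s['time'],2),'pos nest',(p@d).round(2),(p@n).round(2),p[2].round(2),'F',(f@d).round(2),(f@n).round(2),f[2].round(2),'M',(m@d).round(3),(m@n).round(3),m[2].round(3),'gap',round(s['finger_gap'],1),round(s['grip_force'],1))
E
python3 -m handwheel '[[0,-0.0005,0.0005,0],[0,0,0,0],[0,0,0,0]]'>/dev/null; python3 st.py;python3 -m handwheel '[[0,0,0.0005,0],[0,0,0,0],[0,0,0,0]]'>/dev/null; python3 st.py
```

```text
t 9.75 pos nest -85.96 -0.04 44.04 F -1.0 1.2 2.08 M 0.222 0.153 0.086 gap 29.8 60.2
t 10.05 pos nest -86.03 -0.08 43.53 F -2.35 1.77 4.16 M 0.351 0.307 0.176 gap 30.3 60.4
```

```bash
python3 -m handwheel '[[0,0.0003,0,0],[0,0,0,0],[0,0,0,0]]'>/dev/null; python3 st.py;python3 -m handwheel '[[-0.001,0,0,0],[-0.001,0,0,0],[-0.001,0,0,0],[-0.001,0,0,0]]'>/dev/null; python3 st.py;python3 -m handwheel '[[-0.001,0,0,0],[-0.001,0,0,0]]'>/dev/null; python3 st.py
```

```text
t 10.35 pos nest -86.05 -0.06 43.42 F -3.15 0.37 5.31 M 0.157 0.276 0.074 gap 30.4 60.4
t 10.75 pos nest -84.79 -0.03 42.59 F -15.97 -0.5 13.28 M 0.015 2.146 -0.022 gap 30.3 61.2
t 10.95 pos nest -83.08 -0.05 42.58 F -16.97 -0.73 14.34 M 0.012 2.328 0.034 gap 30.2 61.3
```

```bash
python3 -m handwheel '[[0,0,-0.001,0],[0,0,-0.0005,0],[0,0,0,0],[0,0,0,0]]'>/dev/null; python3 st.py; python3 -c "
from h import *
print(r.sense()['tcp_rot'])"
```

```text
t 11.35 pos nest -81.46 -0.03 43.97 F -6.08 0.49 3.6 M 0.082 0.803 0.013 gap 30.2 60.6
[-1.79996087e+02 -1.61737408e-01  1.62527861e+02]
```

```bash
python3 -m handwheel '[[0,0,-0.0006,0],[0,0,0,0],[0,0,0,0]]'>/dev/null; python3 st.py; for i in 1 2; do :; done; python3 -m handwheel '[[-0.0005,0,0,0],[-0.0005,0,0,0],[0,0,0,0]]'>/dev/null; python3 st.py;python3 -m handwheel '[[-0.0005,0,0,0],[-0.0005,0,0,0],[0,0,0,0]]'>/dev/null; python3 st.py
```

```text
t 11.65 pos nest -80.45 0.02 44.84 F -1.45 0.14 -2.06 M 0.031 0.223 0.032 gap 30.3 60.1
t 11.95 pos nest -78.96 0.0 45.32 F -0.33 0.43 -3.03 M 0.033 0.135 0.023 gap 30.1 60.0
t 12.25 pos nest -78.01 0.03 45.42 F 0.33 0.9 -3.53 M 0.004 0.126 0.058 gap 30.2 60.0
```

```bash
python3 -m handwheel '[[0,0,0.0007,0],[0,0,0,0],[0,0,0,0]]'>/dev/null; python3 st.py;python3 -m handwheel '[[-0.0005,0,0,0],[-0.0005,0,0,0],[0,0,0,0]]'>/dev/null; python3 st.py;python3 -m handwheel '[[-0.0005,0,0,0],[-0.0005,0,0,0],[0,0,0,0]]'>/dev/null; python3 st.py
```

```text
t 12.55 pos nest -78.01 0.02 44.81 F 0.09 0.93 -0.87 M 0.052 0.117 -0.022 gap 30.1 60.0
t 12.85 pos nest -77.27 0.03 44.64 F -1.59 0.32 -1.43 M -0.021 0.361 0.007 gap 30.1 60.0
t 13.15 pos nest -76.05 0.05 44.71 F -1.91 0.12 -1.23 M 0.051 0.231 0.011 gap 30.2 60.0
```

```bash
for i in 1; do python3 -m handwheel '[[-0.0005,0,0,0],[-0.0005,0,0,0],[0,0,0,0]]'>/dev/null; python3 st.py;python3 -m handwheel '[[-0.0005,0,0,0],[-0.0005,0,0,0],[0,0,0,0]]'>/dev/null; python3 st.py;python3 -m handwheel '[[-0.0005,0,0,0],[-0.0005,0,0,0],[0,0,0,0]]'>/dev/null; python3 st.py; done
```

```text
t 13.45 pos nest -75.03 0.04 44.7 F -1.37 -0.62 -0.85 M 0.011 0.261 0.002 gap 30.6 60.0
t 13.75 pos nest -74.04 0.06 44.7 F -1.31 0.27 -1.27 M 0.012 0.257 -0.012 gap 29.8 60.0
t 14.05 pos nest -73.04 0.04 44.7 F -1.98 0.34 -1.7 M -0.033 0.271 0.048 gap 30.1 60.0
```

```bash
for i in 1; do python3 -m handwheel '[[-0.0005,0,0,0],[-0.0005,0,0,0],[0,0,0,0]]'>/dev/null; python3 st.py;python3 -m handwheel '[[-0.0005,0,0,0],[-0.0005,0,0,0],[0,0,0,0]]'>/dev/null; python3 st.py;python3 -m handwheel '[[-0.0005,0,0,0],[-0.0005,0,0,0],[0,0,0,0]]'>/dev/null; python3 st.py; done
```

```text
t 14.35 pos nest -72.67 0.03 44.46 F -5.14 0.17 0.37 M -0.05 0.796 0.017 gap 30.3 60.0
t 14.65 pos nest -72.35 -0.02 44.28 F -8.22 -0.2 2.58 M -0.124 1.26 0.046 gap 30.0 60.2
t 14.95 pos nest -72.17 -0.04 44.15 F -11.97 -0.8 4.86 M -0.167 1.887 0.057 gap 29.9 60.5
```

```bash
python3 -m handwheel '[[0,0,-0.0005,0],[0,0,0,0]]'>/dev/null; python3 st.py;python3 -m handwheel '[[-0.0005,0,-0.0003,0],[-0.0005,0,-0.0003,0],[0,0,0,0]]'>/dev/null; python3 st.py
```

```text
t 15.15 pos nest -71.53 0.01 44.51 F -7.23 0.28 -0.44 M -0.021 1.12 -0.012 gap 30.4 60.1
t 15.45 pos nest -70.99 0.05 44.71 F -7.98 -0.64 -0.95 M -0.121 1.244 -0.042 gap 30.2 60.1
```

```bash
python3 -m handwheel '[[-0.0005,0,0,0],[-0.0005,0,-0.0001,0],[-0.0003,0,-0.0001,0],[0,0,0,0]]'>/dev/null; python3 st.py;python3 -m handwheel '[[0,0,0,0],[0,0,0,0]]'>/dev/null; python3 st.py
```

```text
t 15.85 pos nest -70.54 0.07 44.49 F -10.89 -0.28 -0.97 M -0.043 1.674 -0.02 gap 30.2 60.1
t 16.05 pos nest -70.52 0.07 44.49 F -11.37 -1.17 -0.28 M -0.055 1.64 -0.027 gap 30.2 60.1
```

```bash
python3 -m handwheel '[[-0.0002,0,0.0003,0],[0,0,0,0],[0,0,0,0],[0,0,0,0],[0,0,0,0]]'>/dev/null; python3 st.py;python3 -m handwheel '[[0,0,0,0],[0,0,0,0],[0,0,0,0],[0,0,0,0]]'>/dev/null; python3 st.py
```

```text
t 16.55 pos nest -70.42 0.03 44.38 F -11.89 -1.3 1.61 M -0.081 1.902 0.048 gap 30.2 60.4
t 16.95 pos nest -70.47 0.05 44.35 F -13.16 -0.85 2.0 M -0.158 1.885 -0.001 gap 30.2 60.4
```

```bash
python3 -m handwheel '[[0.0006,0,0,0],[0.0006,0,0,0],[0,0,0,0]]'>/dev/null; python3 st.py;python3 -m handwheel '[[0.0006,0,0.0001,0],[0.0006,0,0.0001,0],[0,0,0,0],[0,0,0,0]]'>/dev/null; python3 st.py
```

```text
t 17.25 pos nest -70.81 0.07 44.55 F -8.71 -0.22 -1.63 M -0.052 1.272 -0.044 gap 30.4 60.2
t 17.65 pos nest -71.34 0.07 44.69 F -5.73 0.03 -1.38 M -0.044 1.05 -0.024 gap 30.4 60.1
```

```bash
python3 -m handwheel '[[0.0006,0,0.0002,0],[0.0006,0,0.0001,0],[0,0,0,0]]'>/dev/null; python3 st.py;python3 -m handwheel '[[0.0004,0,0.0001,0],[0.0002,0,0.0001,0],[0,0,0,0],[0,0,0,0]]'>/dev/null; python3 st.py
```

```text
t 17.95 pos nest -71.76 0.06 44.85 F -5.17 -0.19 -1.67 M -0.033 0.842 0.033 gap 30.1 60.1
t 18.35 pos nest -71.87 0.05 44.98 F -4.56 -0.09 -0.89 M -0.036 0.764 -0.073 gap 30.3 60.1
```

```bash
python3 -m handwheel '[[0.0004,0,0.0001,0],[0.0004,0,0,0],[0,0,0,0],[0,0,0,0]]'>/dev/null; python3 st.py
```

```text
t 18.75 pos nest -72.37 0.03 45.07 F -2.79 -0.19 -2.84 M 0.039 0.429 0.023 gap 30.0 60.0
```

```bash
python3 -m handwheel '[[0.0003,0,0.0003,0],[0,0,0.0002,0],[0,0,0,0],[0,0,0,0]]'>/dev/null; python3 st.py
```

```text
t 19.15 pos nest -72.63 0.04 44.59 F -0.47 0.25 -1.2 M 0.064 0.153 0.067 gap 30.2 60.0
```

```bash
python3 -m handwheel '[[-0.0005,0,0.0001,0],[0,0,0,0],[0,0,0,0]]'>/dev/null; python3 st.py; python3 -m handwheel '[[0,0,0,0],[0,0,0,0],[0,0,0,0]]' - 20 >/dev/null; python3 st.py; python3 -m handwheel '[[0,0,0,0],[0,0,0,0],[0,0,0,0],[0,0,0,0],[0,0,0,0],[0,0,0,0]]' 0.05 20 >/dev/null; python3 st.py
```

```text
t 19.45 pos nest -72.52 0.04 44.38 F -4.76 0.68 1.0 M 0.029 0.571 0.106 gap 30.5 60.0
t 19.75 pos nest -72.52 0.01 44.33 F -5.51 -0.83 0.27 M 0.0 0.64 0.076 gap 30.8 60.1
t 20.35 pos nest -72.33 0.01 44.35 F -0.06 0.5 0.72 M 0.01 0.024 0.027 gap 50.0 0.0
```

```bash
python3 -m handwheel '[[0,0,-0.005,0],[0,0,-0.015,0],[0,0,-0.03,0],[0,0,-0.03,0],[0,0,-0.03,0],[0,0,0,0],[0,0,0,0]]' ; python3 -c "
from h import *
snap('wrist','w5');snap('side','s5')
a=cv2.imread('pics/s5.png')[215:290,270:380];b=cv2.imread('pics/w5.png')
c=np.zeros((600,800,3),np.uint8);c[:300,:440]=cv2.resize(a,None,fx=4,fy=4,interpolation=cv2.INTER_CUBIC);c[300:600,:480]=cv2.resize(b,(480,300),interpolation=cv2.INTER_AREA)
cv2.imwrite('pics/c5.png',c[:,:480]);to(523,-374,100,162.6)"
```

```text
time: 21.05
tool_pos: [538.5, -154.2, 156.6]
tcp_rot: [-180.0, 0.2, 162.5]
ft_force: [0.3, -1.0, -0.0]
finger_gap: 49.9
grip_force: 0.0
shift mm [ -52.9 -214.4   53.8] turn -0.07
```

View pics/c5.png

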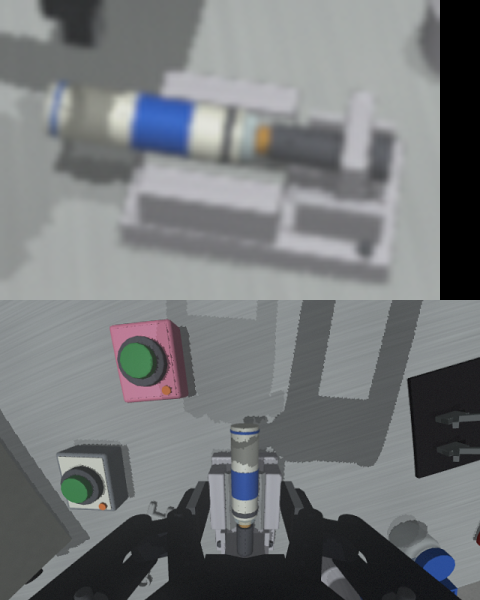

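The barrel lies in the groove with its glass against the brass pin (contact at side crop (255,137)). The wanted grey-box button is at (75,487) in the lower picture and the pink decoy at (137,360).

```bash
python3 - <<'E'
from h import *
for n,C,roi in(('w5',load('w5'),(225,280,75,130)),('top0',cam('top'),(230,255,440,470))):
    h=cv2.cvtColor(cv2.imread(f'pics/{n}.png'),cv2.COLOR_BGR2HSV)
    m=((h[...,0]>45)&(h[...,0]<85)&(h[...,1]>90)).astype(np.uint8)
    k=np.zeros_like(m);k[roi[0]:roi[1],roi[2]:roi[3]]=1;m*=k
    ys,xs=np.nonzero(m);print(n,len(xs),xs.min(),xs.max(),ys.min(),ys.max(),back(C,[[xs.mean(),ys.mean()]],57).round(1))
to(522,-373,100,162.6)
E
```

```text
w5 894 81 116 237 270 [[ 524.8 -377.4   57. ]]
top0 158 448 461 236 249 [[ 522.2 -372.9   57. ]]
shift mm [ -51.6 -213.8   53.8] turn -0.07
```

```bash
python3 -m handwheel '[[-0.006,-0.025,0,0],[-0.01,-0.04,0,0],[-0.01,-0.04,0,0],[-0.01,-0.04,0,0],[-0.01,-0.04,0,0],[-0.0055,-0.022,0,0],[-0.002,-0.008,0,0],[0,0,0.02,0],[0,0,0.03,0],[0,0,0.03,0]]' 0 20; python3 -m handwheel '[[0,0,0.01,0],[0,0,0,0],[0,0,0,0]]'
```

```text
time: 22.15
tool_pos: [524.0, -373.8, 72.9]
tcp_rot: [180.0, -0.0, 162.6]
ft_force: [1.4, -0.4, -0.3]
finger_gap: 0.3
grip_force: 0.0
time: 22.45
tool_pos: [524.6, -374.8, 65.3]
tcp_rot: [-180.0, 0.0, 162.6]
ft_force: [0.0, -0.4, 0.8]
finger_gap: 0.1
grip_force: 0.0
```

```bash
python3 -m handwheel '[[0,0,0.003,0],[0,0,0.003,0],[0,0,0.003,0],[0,0,0,0],[0,0,0,0]]' | egrep 'pos|ft'; python3 -m handwheel '[[0,0,0.0015,0],[0,0,0.0015,0],[0,0,0,0],[0,0,0,0]]'| egrep 'pos|ft'; python3 -m handwheel '[[0,0,0.0015,0],[0,0,0.001,0],[0,0,0,0],[0,0,0,0]]'| egrep 'pos|ft'
```

```text
tool_pos: [525.0, -375.6, 56.5]
ft_force: [3.4, -2.0, 5.2]
tool_pos: [525.1, -375.8, 55.8]
ft_force: [-3.6, 3.4, 21.8]
tool_pos: [525.2, -375.9, 55.5]
ft_force: [-9.7, 8.9, 37.8]
```

```bash
python3 -m handwheel '[[0,0,-0.005,0],[0,0,-0.01,0],[0,0,-0.02,0],[0,0,-0.03,0],[0,0,-0.03,0],[0,0,-0.02,0],[0,0,0,0],[0,0,0,0],[0,0,0,0],[0,0,0,0]]'; python3 -c "
from h import *
snap('side','s6')
a=cv2.imread('pics/s6.png')[100:380,220:420]
b=cv2.imread('pics/s5.png')[100:380,220:420]
cv2.imwrite('pics/c6.png',cv2.resize(np.hstack([b,a]),None,fx=2,fy=2,interpolation=cv2.INTER_CUBIC))"
```

```text
time: 24.75
tool_pos: [523.0, -374.1, 162.6]
tcp_rot: [179.9, -0.2, 162.5]
ft_force: [0.3, 0.3, 0.0]
finger_gap: -0.3
grip_force: 0.0
```

View pics/c6.png

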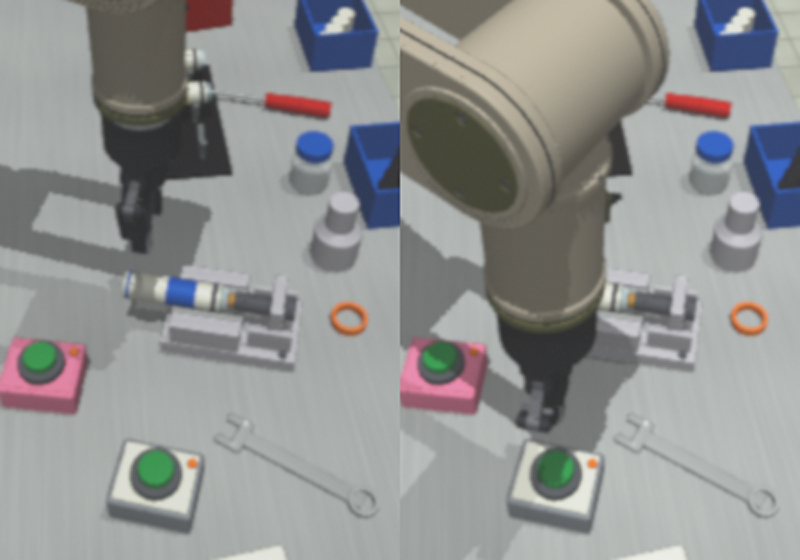

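The barrel's nose is still against the pin (right half, (628,297)). The button is back up at (555,468), and the jar, horn, collar and spanner have not moved. Handing in.

```bash
python3 -c "
from bench import r
print(r.hand_in())"
```

```text
the job is handed in; nothing more can be done
None
```

The job is handed in at about 25 s: the blue-banded barrel was pressed on the pin at an estimated 10 N for over half a second and is still seated on both flanks against it after release. The green button on the grey box was then pressed to its stop (about 38 N at the wrist, close to the 40 N limit) and released.

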